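Put the thread cones into their carton trays

TASK

Pick out the three tapered cones of thread and stand each one upright on the floor of the shallow carton tray of its size: the large cone in the large tray, the medium in the medium, the small in the small. Set them down rather than dropping them, and leave the two flanged spools, the tape roll and the needle tin undisturbed.

Things in the scene. Friction and masses are not known exactly. Their poses are not given: they have to be found in the camera images.
- cone_large: the large cone of undyed off-white thread, standing upright: a solid body tapering evenly from 68 mm diameter at the foot to 46 mm at 105 mm height, topped by a 6 mm high cardboard core stub of 29 mm diameter with a black bore (total height 111 mm), about 240 g. Origin: centre of its underside; z up along its axis. It may be gripped by its tapered side.
- cone_medium: the medium cone of undyed off-white thread, standing upright: a solid body tapering evenly from 52 mm diameter at the foot to 33 mm at 90 mm height, topped by a 6 mm high cardboard core stub of 21 mm diameter with a black bore (total height 96 mm), about 130 g. Origin: centre of its underside; z up along its axis. It may be gripped by its tapered side.
- cone_small: the small cone of undyed off-white thread, standing upright: a solid body tapering evenly from 36 mm diameter at the foot to 21 mm at 70 mm height, topped by a 6 mm high cardboard core stub of 13 mm diameter with a black bore (total height 76 mm), about 60 g. Origin: centre of its underside; z up along its axis. It may be gripped by its tapered side.
- spool_tall: the tall flanged spool, NOT a cone: straight off-white thread barrel 44 mm in diameter between two flat grey plastic flanges of 56 mm diameter, 90 mm high, standing upright, loose, about 150 g. Origin: centre of its underside; z up. To be left alone.
- spool_short: the short flanged spool, NOT a cone: straight off-white thread barrel 34 mm in diameter between two flat grey plastic flanges of 46 mm diameter, 68 mm high, standing upright, loose, about 90 g. Origin: centre of its underside; z up. To be left alone.
- tray_large: the large square shallow cardboard carton tray, open at the top, fixed to the counter: 84 mm square inside, 92 mm outside, 28 mm high, walls and floor 4 mm thick. Origin: centre of its underside; x and y along its sides, z up; the inner floor is at z = 4 mm.
- tray_medium: the medium square shallow cardboard carton tray, open at the top, fixed to the counter: 68 mm square inside, 76 mm outside, 28 mm high, walls and floor 4 mm thick. Origin: centre of its underside; x and y along its sides, z up; the inner floor is at z = 4 mm.
- tray_small: the small square shallow cardboard carton tray, open at the top, fixed to the counter: 52 mm square inside, 60 mm outside, 28 mm high, walls and floor 4 mm thick. Origin: centre of its underside; x and y along its sides, z up; the inner floor is at z = 4 mm.
- tape_roll: roll of brown packing tape lying flat, a ring of 90 mm outer and 76 mm inner diameter, 48 mm high, loose, at one side of the work. Origin: centre of its underside; z up. To be left alone.
- needle_tin: flat aluminium needle tin with a blue patch, 75 x 50 x 22 mm, loose, at one side of the work. Origin: centre of its underside; x along its length, z up. To be left alone.
Not all that is in view belongs to the job. What is shaped like the cone_small but pink or turquoise is not meant. What is shaped like the tray_medium but turquoise is not meant.

How it is judged (in metres and radians):
At the end, for the whole second after the job is handed in: Each cone stands in the tray of its own size: its foot within 14 mm of the tray's centre sideways and less than 8 mm above the tray's underside (the inner floor is at 4 mm), upright within 0.08 rad, and at rest (under 0.02 m/s) (horizontal distance between cone_large and tray_large below 0.014 m and z of cone_large in the frame of tray_large between 0 and 0.008 m and angle between each of cone_large, cone_medium, cone_small's own z axis and vertical below 0.08 rad and linear speed of each of cone_large, cone_medium, cone_small below 0.02 m/s and horizontal distance between cone_medium and tray_medium below 0.014 m and z of cone_medium in the frame of tray_medium between 0 and 0.008 m and horizontal distance between cone_small and tray_small below 0.014 m and z of cone_small in the frame of tray_small between 0 and 0.008 m); the robot touches nothing.
It fails at once if a spool, the tape roll or the needle tin is shifted by more than 20 mm or tipped by more than 0.35 rad (distance of any of spool_tall, spool_short, tape_roll, needle_tin from where it was at the start of the episode above 0.02 m or angle between any of spool_tall, spool_short, tape_roll, needle_tin's own z axis and vertical above 0.35 rad).
It fails at once if a cone is dropped: it moves faster than 0.7 m/s with its foot less than 40 mm above the counter ((height (world z) of cone_large below 0.04 m and linear speed of cone_large above 0.7 m/s) or (height (world z) of cone_medium below 0.04 m and linear speed of cone_medium above 0.7 m/s) or (height (world z) of cone_small below 0.04 m and linear speed of cone_small above 0.7 m/s)).
It also fails if it takes over 96 s, if anything falls off the work surface, if the arm or the gripper's body presses on something with over 40 N, if the wrist force passes 120 N, or if a joint passes its speed limit or range.

ROBOT

A 6-joint arm with a two-finger parallel gripper is mounted at the origin on the work surface. World frame = base frame: x ahead of the robot, y to its left, z up, the work surface at z = 0. Lengths are in mm, angles in rad, forces in N, time in s.
With the tool pointing down it reaches from about 250 to 800 mm from the base axis. Payload 8.5 kg.
Tool frame: the origin (TCP) lies at the very end of the fingers, on their centre line; the grasp point (between the pads) lies 19 mm behind it (ctrl.grip_point_offset is the distance from the TCP to the grasp point, in mm); z points along the fingers, y is the line along which they close (so a half turn about z gives the same grasp; the last joint's range is limited). The gripper opens to 85 mm and grips with 20 to 120 N. Pads are 22 mm wide; open, the fingers measure 114 mm over their backs; the gripper's body (76 mm by 85 mm) begins 54 mm behind the grasp point. The pads swing forward as they close: fully open they stand 13 mm farther back than shut.
Start: joints at [1.314, 0.238, -0.013, 1.319, 0, 1.571], TCP at [133.33, 507.742, 231.276] pointing down, gripper open.
Joint ranges: [-2.66, 2.66], [-1.03, 1.9], [-1.14, 1.46], [-1.82, 2.27], [-1.45, 1.34], [-3.14, 3.14]. Speed limits (rad/s): [2.22, 2.22, 2.79, 3.14, 3.14, 3.14].

INTERFACE

Orientations are given as a 3x3 rotation matrix whose columns are the frame's x, y, z axes.
In Python, from workcell import monitor, optics, order, ctrl gives the robot as it stands.
- The arm moves only by the tool step_arm, never from a script. Its argument "deltas" is a list of rows, each a list of 3 entries, a list of its own where there are three numbers: the turn, a rotation vector about the tool's x, y, z in degrees, then the shift along the tool's x, y, z in mm, then the opening, from 0 (shut) to 1 (fully open). In form: [[[wx, wy, wz], [tx, ty, tz], hand], ...]. A call has 1 to 12 rows; each row is the pose to reach, as a shift and turn from the pose commanded when the call began, along the tool's axes at that moment; what a row does not reach only later rows make up. A row lasts 1/10 s, in which the tool goes at most 50 mm and 8.59 degrees, less where a joint would pass 70% of its speed; a pose out of reach is approached as far as the arm can. A call with a gripper value outside its range is refused whole. The fingers move at their own pace and stop on an object; "grip_force" is the grip in N (left out, the last holds). Time passes only in rows, so rows that repeat a pose let the fingers close. It gives the time, the measured TCP pose, the force, the opening and the grip force at its end, in the units of the state.
- monitor.read_state(): the state, without advancing time (a new reading comes with each control period).
- optics.grab_frame(name): name is "scene" or "top" or "wrist"; returns a dict with "pixels" (400x640x3 uint8, red, green, blue), "fx", "fy", "cx", "cy" (pixels), "dist" ([k1, k2, p1, p2, k3] as OpenCV has them; the pictures are not rectified), "origin" and "orientation" of the camera in the world; the wrist camera has in their place "T_tool_cam" (4x4, takes a point from camera to tool coordinates, whose origin is the TCP and whose axes are the flange's). Camera axes: x right, y up, looking along -z (the intrinsics and any distortion apply to the point x, -y, -z); pixel columns grow to the right and rows downward; lengths in mm; the calibration is good to about 2 mm. A picture is of the moment at which its call begins: read the wrist's pose just before it. There is no depth.
- order.sign_off(): hands the job in; it is judged then, once.
The state is a dict: "t": time; "joints": joint angles; "qd": joint speeds; "joint_efforts": joint torques, N m; "eef_pos": TCP position; "eef_rot": TCP orientation; "force": force on the tool from outside, world axes, zero at the start; "torque": the same for the moment, N m; "width": finger opening in mm; "grip_force": force on a finger pad.
Only numpy, scipy, OpenCV 4.12 (cv2) and the standard library are available. Lean on these libraries where they do the work, as an engineer would, in place of code of your own. Each camera call takes 0.05 s, during which the arm holds its last target. There are 200 camera calls.

## Working session

There is one attempt and no reset: what is moved stays moved. The work goes in short steps, Python scripts to look and compute and a tool call to move; the robot and the scene stay as the last step left them, time stands still between calls to the robot, and variables do not carry over. Pictures are saved under pics/ and viewed, at most 14 in all, crops included, and the job is handed in when it is done.

Besides the shell and the picture viewer there is one more tool, called after "Call:" as name([rows], argument=value, ...), one row to a line, values as JSON. step_arm: Moves the arm, as the interface text tells. Its arguments: {"type":"object","properties":{"deltas":{"type":"array"},"grip_force":{"type":"number"}},"required":["deltas"]}

```bash
mkdir -p pics
python3 - <<'E'
from workcell import monitor, optics
import cv2, pickle
s=monitor.read_state(); print(s)
d={}
for n in ("scene","top"):
    f=optics.grab_frame(n); d[n]=f
    cv2.imwrite(f"pics/{n}0.png",f["pixels"][:,:,::-1])
    print(n,{k:v for k,v in f.items() if k!="pixels"})
pickle.dump(d,open("f0.pkl","wb"))
E
```

```text
{'t': 0.0, 'joints': array([ 1.31403157e+00,  2.38802999e-01, -1.42649220e-02,  1.31918391e+00,
       -2.29379795e-05,  1.57080472e+00]), 'qd': array([-2.96075861e-04, -2.11699440e-04, -7.61406639e-05,  4.80816605e-04,
        1.08379972e-05, -8.55262915e-04]), 'joint_efforts': array([-1.76426292e-03, -5.38774323e+01,  3.46434045e+01,  1.84609497e-02,
       -3.26670215e-04,  2.88896203e-06]), 'eef_pos': array([133.22695545, 507.38695826, 230.66180848]), 'eef_rot': array([[-9.67214515e-01,  2.53960552e-01, -3.47443537e-04],
       [ 2.53960788e-01,  9.67213482e-01, -1.41361420e-03],
       [-2.29501680e-05, -1.45550520e-03, -9.99998940e-01]]), 'force': array([ 0.69824261, -0.72327213,  0.78162507]), 'torque': array([ 0.05425698, -0.01219181, -0.01958118]), 'grip_force': 0.0, 'width': 85.49914686205113}
scene {'fx': 376.60561473498115, 'fy': 376.60561473498115, 'cx': 326.9663287599787, 'cy': 196.41087041508442, 'dist': array([-0.0717772,  0.       ,  0.       ,  0.       ,  0.       ]), 'origin': array([885.42475096, 655.55362495, 517.406406  ]), 'orientation': array([[-0.85836662, -0.26277475,  0.44063157],
       [ 0.51291924, -0.45793459,  0.72609212],
       [ 0.01098176,  0.84926165,  0.52785799]])}
top {'fx': 404.4639826744732, 'fy': 404.4639826744732, 'cx': 315.1923371901476, 'cy': 195.34519541962152, 'dist': array([-0.03599826,  0.        ,  0.        ,  0.        ,  0.        ]), 'origin': array([409.789129  , -10.28949207, 983.78394325]), 'orientation': array([[ 0.00720596,  0.99876641, -0.0491297 ],
       [-0.99996121,  0.00744599,  0.00470425],
       [ 0.00506426,  0.0490939 ,  0.99878133]])}
```

View pics/top0.png

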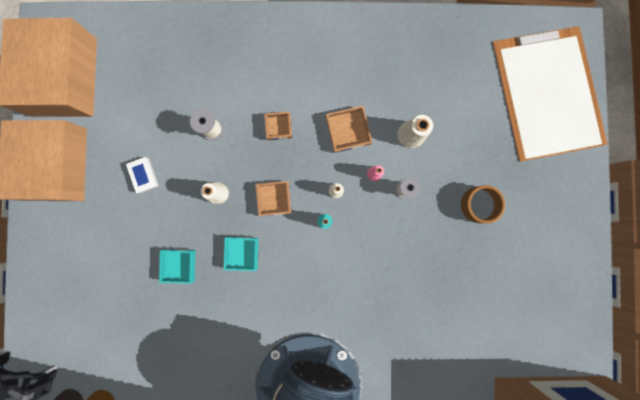

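View pics/scene0.png

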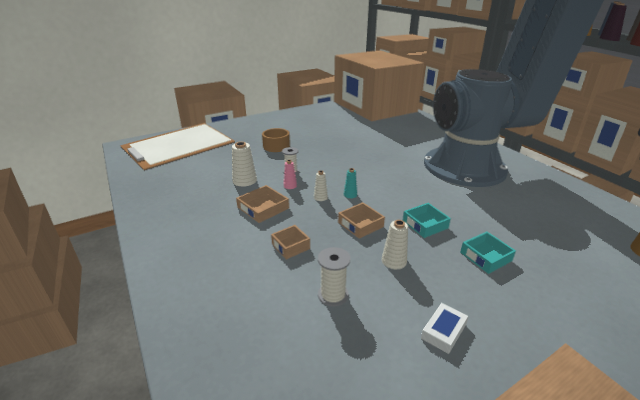

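Top view: trays are brown at (278,125) small, (348,129) large and (273,198) medium. The cones have core tops at (422,123) large, (208,190) medium and (336,187) small. The spools are at (205,121) and (407,187). The scene view agrees, and the pink and turquoise items are distractors.

```bash
cat > h.py <<'E'
import numpy as np, cv2
def K(f): return np.array([[f["fx"],0,f["cx"]],[0,f["fy"],f["cy"]],[0,0,1]])
def cast(f,uv,z,R=None,o=None):
    R=f["orientation"] if R is None else R; o=f["origin"] if o is None else o
    n=cv2.undistortPoints(np.float64(uv).reshape(-1,1,2),K(f),f["dist"]).reshape(-1,2)
    d=np.c_[n[:,0],-n[:,1],-np.ones(len(n))]@R.T
    return (o+d*((z-o[2])/d[:,2])[:,None])[:,:2]
def proj(f,P,R=None,o=None):
    R=f["orientation"] if R is None else R; o=f["origin"] if o is None else o
    p=(np.atleast_2d(P)-o)@R*[1,-1,-1]
    return cv2.projectPoints(p,np.zeros(3),np.zeros(3),K(f),f["dist"])[0].reshape(-1,2)
E
python3 - <<'E'
import pickle; from h import *
f=pickle.load(open("f0.pkl","rb"))["top"]; im=f["pixels"]; hsv=cv2.cvtColor(im,cv2.COLOR_RGB2HSV)
out=cv2.resize(im,None,fx=4,fy=4,interpolation=cv2.INTER_CUBIC)
def dot(p,c): cv2.circle(out,tuple(int(round(v*4+1.5)) for v in p),3,c,-1)
br=((hsv[...,0]<22)&(hsv[...,1]>80)).astype(np.uint8)
for n,(u,v),s in (("L",(348,129),92),("M",(273,198),76),("S",(278,125),60)):
    r=30; m=np.zeros_like(br); m[v-r:v+r,u-r:u+r]=br[v-r:v+r,u-r:u+r]
    c=max(cv2.findContours(m,0,1)[0],key=cv2.contourArea).reshape(-1,2)
    q=cast(f,c,28); (_,wh,a)=cv2.minAreaRect(np.float32(q)); a=np.radians((a+45)%90-45)
    A=np.array([[np.cos(a),np.sin(a)],[-np.sin(a),np.cos(a)]]); t=q@A.T; cam=A@f["origin"][:2]
    lo,hi=t.min(0),t.max(0); mid=(lo+hi)/2; half=s/2
    ctr=np.where(mid>cam,hi-half,lo+half)@A
    print(n,"wh",np.round(wh),"yaw",round(np.degrees(a),1),"far-edge",ctr.round(1),"mid",(mid@A).round(1))
    for sx,sy in ((1,1),(1,-1),(-1,-1),(-1,1)): dot(proj(f,[*(ctr+np.array([sx,sy])*half@A),28])[0],(255,0,0))
    dot(proj(f,[*ctr,4])[0],(255,0,0))
g=hsv[...,2]
for n,(u,v),h,r in (("L",(422,123),111,7),("M",(208,190),96,6),("S",(337,187),76,4),("tall",(203,121),90,6),("short",(409,187),68,5)):
    w=im[v-r:v+r+1,u-r:u+r+1].astype(float).sum(2); wt=np.clip(w.min()+120-w,0,None)
    yy,xx=np.mgrid[v-r:v+r+1,u-r:u+r+1]; p=[(xx*wt).sum()/wt.sum(),(yy*wt).sum()/wt.sum()]
    c=cast(f,[p],h)[0]; print(n,np.round(p,1),c.round(1)); dot(p,(0,255,0))
    R={"L":34,"M":26,"S":18,"tall":28,"short":23}[n]
    for k in np.linspace(0,6.28,17): dot(proj(f,[c[0]+R*np.cos(k),c[1]+R*np.sin(k),0])[0],(255,0,255))
cv2.imwrite("pics/ov.png",cv2.resize(out[95*4:225*4,185*4:445*4],(800,400)))
E
```

```text
L wh [95. 94.] yaw 13.5 far-edge [619.1 -94.2] mid [617.6 -93.3]
M wh [77. 77.] yaw 6.0 far-edge [449.9  85.9] mid [449.5  85.3]
S wh [63. 60.] yaw 5.3 far-edge [625.3  76.5] mid [623.9  76.1]
L [422.8 124.3] [ 610.2 -249.1]
M [207.2 190.4] [462.6 223.5]
S [337.5 188.3] [470.7 -64.6]
tall [202.  120.3] [620.2 240.1]
short [410.  187.1] [ 475.3 -230.3]
```

View pics/ov.png

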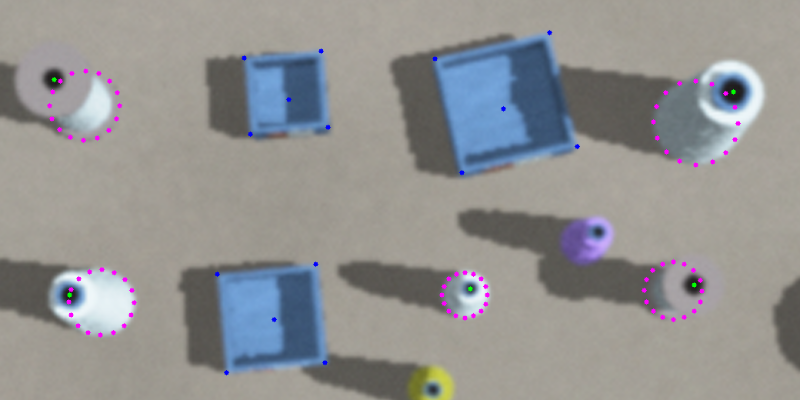

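The overlay fits: the tray corners, tray centres and cone foot circles land on the objects within 1–2 px. I'll start with the medium cone by moving above it and aligning the tool with the world axes.

Call:
step_arm([
  [[0,0,-3],[-40,-19,0],1],
  [[0,0,-7],[-80,-39,0],1],
  [[0,0,-11],[-120,-58,0],1],
  [[0,0,-14.7],[-160,-78,0],1],
  [[0,0,-14.7],[-200,-98,0],1],
  [[0,0,-14.7],[-240,-117,0],1],
  [[0,0,-14.7],[-280,-137,0],1],
  [[0,0,-14.7],[-320,-156,0],1],
  [[0,0,-14.7],[-355,-174,0],1],
  [[0,0,-14.7],[-391,-191,0],1],
  [[0,0,-14.7],[-391,-191,0],1],
  [[0,0,-14.7],[-391,-191,0],1],
], grip_force=40)

```text
t: 1.3
eef_pos: [463.2, 222.9, 230.7]
eef_rot: [[-1.0, 0.002, -0.001], [0.002, 1.0, -0.0], [0.001, -0.0, -1.0]]
force: [-0.0, 0.4, 0.1]
width: 85.3
grip_force: 0.0
```

Run:
```python
from workcell import monitor, optics
import cv2
s=monitor.read_state(); f=optics.grab_frame("wrist"); print(s["eef_pos"],s["eef_rot"].round(3),s["joints"].round(2)); print(f["T_tool_cam"])
from h import *
T=np.eye(4);T[:3,:3]=s["eef_rot"];T[:3,3]=s["eef_pos"];C=T@f["T_tool_cam"];R,o=C[:3,:3],C[:3,3]
im=f["pixels"][:,:,::-1].copy()
for P in ([462.6,223.5,96],[449.7,85.6,28],[620,240,90]):
    p=proj(f,P,R,o)[0];print(P,p.round(1)); cv2.circle(im,tuple(int(v) for v in np.clip(p,-999,1999)),3,(0,0,255),-1)
cv2.imwrite("pics/w1.png",im)
```

```text
[463.23021537 222.90054193 230.74682968] [[-1.     0.002 -0.001]
 [ 0.002  1.    -0.   ]
 [ 0.001 -0.    -1.   ]] [ 0.45  0.22 -0.04  1.31  0.    0.45]
[[-2.19954317e-04  9.47335462e-01  3.20242837e-01  8.27200333e+01]
 [ 9.99999742e-01  4.27138551e-04 -5.76716214e-04  4.08754315e-01]
 [-6.83131782e-04  3.20242627e-01 -9.47335312e-01 -1.43065412e+02]
 [ 0.00000000e+00  0.00000000e+00  0.00000000e+00  1.00000000e+00]]
[462.6, 223.5, 96] [315.4 182.5]
[449.7, 85.6, 28] [174.8 150.7]
[620, 240, 90] [332.9 336.8]
```

View pics/w1.png

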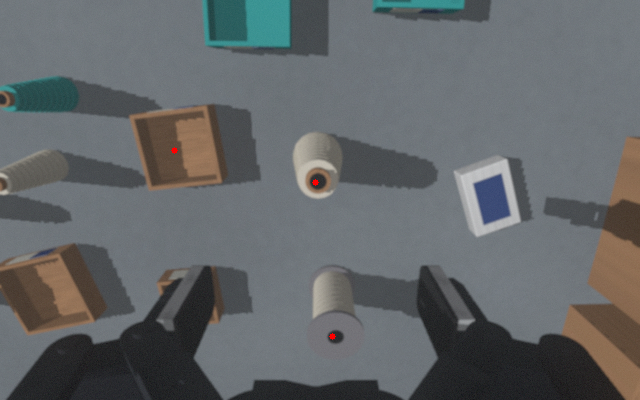

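The wrist view confirms the medium cone's bore at (319,180), against a predicted (315,182), so within about 2 mm. The tray marker is centred too. I'll descend and grip.

Call:
step_arm([
  [[0,0,0],[0,1,25],1],
  [[0,0,0],[0,1,55],1],
  [[0,0,0],[0,1,85],1],
  [[0,0,0],[0,1,115],1],
  [[0,0,0],[0,1,145],1],
  [[0,0,0],[0,1,170],1],
  [[0,0,0],[0,1,190],1],
  [[0,0,0],[0,1,190],1],
  [[0,0,0],[0,1,190],0],
  [[0,0,0],[0,1,190],0],
  [[0,0,0],[0,1,190],0],
  [[0,0,0],[0,1,190],0],
], grip_force=40)

```text
t: 2.55
eef_pos: [463.6, 225.1, 42.8]
eef_rot: [[-1.0, 0.0, 0.002], [0.0, 1.0, 0.001], [-0.002, 0.001, -1.0]]
force: [-1.9, 0.3, 8.7]
width: 39.8
grip_force: 39.5
```

Call:
step_arm([
  [[0,0,0],[0,0,0],0],
  [[0,0,0],[0,0,0],0],
  [[0,0,0],[0,0,0],0],
  [[0,0,0],[0,0,0],0],
  [[0,0,0],[0,0,0],0],
])

```text
t: 3.05
eef_pos: [463.6, 225.1, 42.9]
eef_rot: [[-1.0, 0.0, 0.002], [0.0, 1.0, 0.001], [-0.002, 0.001, -1.0]]
force: [-2.1, 0.1, 9.6]
width: 39.9
grip_force: 39.5
```

Call:
step_arm([
  [[0,0,0],[0,0,-5],0],
  [[0,0,0],[0,0,-15],0],
  [[0,0,0],[0,0,-30],0],
  [[0,0,0],[0,0,-50],0],
  [[0,0,0],[0,0,-70],0],
  [[0,0,0],[3,-20,-80],0],
  [[0,0,0],[6,-50,-80],0],
  [[0,0,0],[9,-80,-80],0],
  [[0,0,0],[12,-110,-80],0],
  [[0,0,0],[13,-130,-80],0],
  [[0,0,0],[13,-137,-80],0],
  [[0,0,0],[13,-137,-80],0],
])

```text
t: 4.25
eef_pos: [450.2, 87.2, 122.0]
eef_rot: [[-1.0, 0.002, 0.001], [0.002, 1.0, 0.0], [-0.001, 0.0, -1.0]]
force: [0.5, 0.6, -2.3]
width: 39.6
grip_force: 40.3
```

Run:
```python
from workcell import monitor, optics
import cv2
s=monitor.read_state(); f=optics.grab_frame("wrist"); print(s["eef_pos"],s["width"],s["force"])
g=optics.grab_frame("scene")["pixels"]
cv2.imwrite("pics/p1.png",cv2.hconcat([cv2.resize(f["pixels"],(480,300)),cv2.resize(g[120:320,180:393],(320,300))])[:,:,::-1])
```

```text
[450.2376233   87.17959494 121.95371006] 39.55358434327264 [ 0.51255177  0.58500496 -2.25635839]
```

View pics/p1.png

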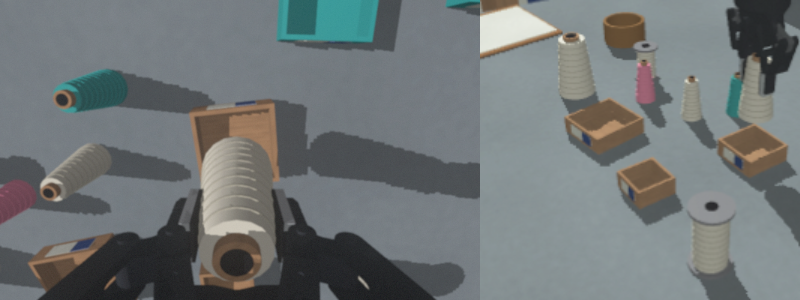

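The cone is held upright and centred over the medium tray in the wrist view. I'll lower it, release and retreat.

Call:
step_arm([
  [[0,0,0],[0,0,12],0],
  [[0,0,0],[0,0,28],0],
  [[0,0,0],[0,0,44],0],
  [[0,0,0],[0,0,56],0],
  [[0,0,0],[0,0,64],0],
  [[0,0,0],[0,0,70],0],
  [[0,0,0],[0,0,73],0],
  [[0,0,0],[0,0,75],0],
  [[0,0,0],[0,0,76],0],
  [[0,0,0],[0,0,76],0],
])

```text
t: 5.35
eef_pos: [450.1, 88.0, 46.8]
eef_rot: [[-1.0, 0.0, 0.001], [0.0, 1.0, 0.001], [-0.001, 0.001, -1.0]]
force: [-6.4, -0.1, 17.1]
width: 39.9
grip_force: 42.7
```

Call:
step_arm([
  [[0,0,0],[0,0,0.5],0],
  [[0,0,0],[0,0,1],0],
])

```text
t: 5.55
eef_pos: [450.1, 88.0, 46.7]
eef_rot: [[-1.0, 0.0, 0.002], [0.0, 1.0, 0.001], [-0.002, 0.001, -1.0]]
force: [-12.0, -0.2, 36.9]
width: 40.0
grip_force: 45.4
```

Call:
step_arm([
  [[0,0,0],[0,0,-1],0],
  [[0,0,0],[0,0,-1],0.5],
  [[0,0,0],[0,0,-1],1],
  [[0,0,0],[0,0,-1],1],
  [[0,0,0],[0,0,-1],1],
  [[0,0,0],[0,0,-10],1],
  [[0,0,0],[0,0,-30],1],
  [[0,0,0],[0,0,-60],1],
  [[0,0,0],[0,0,-100],1],
  [[0,0,0],[0,0,-140],1],
  [[0,0,0],[0,0,-175],1],
  [[0,0,0],[0,0,-190],1],
])

```text
t: 6.75
eef_pos: [451.0, 87.9, 238.3]
eef_rot: [[-1.0, 0.0, 0.005], [0.0, 1.0, 0.001], [-0.005, 0.001, -1.0]]
force: [0.3, 0.4, -1.0]
width: 85.2
grip_force: 0.0
```

Call:
step_arm([
  [[0,0,0],[-5,-30,0],1],
  [[0,0,0],[-10,-70,0],1],
  [[0,0,0],[-16,-110,0],1],
  [[0,0,0],[-21,-140,0],1],
  [[0,0,0],[-21,-152,0],1],
  [[0,0,0],[-21,-152,0],1],
  [[0,0,0],[-21,-152,0],1],
])

```text
t: 7.45
eef_pos: [470.7, -63.8, 234.5]
eef_rot: [[-1.0, 0.001, -0.0], [0.001, 1.0, 0.0], [0.0, 0.0, -1.0]]
force: [-0.7, 0.1, 0.9]
width: 85.4
grip_force: 0.0
```

```bash
cat > look.py <<'E'
import sys; from workcell import monitor, optics
from h import *
def look(name,pts):
    s=monitor.read_state(); f=optics.grab_frame("wrist"); print(s["eef_pos"].round(1),s["width"])
    T=np.eye(4);T[:3,:3]=s["eef_rot"];T[:3,3]=s["eef_pos"];C=T@f["T_tool_cam"];R,o=C[:3,:3],C[:3,3]
    im=f["pixels"][:,:,::-1].copy()
    for P in pts:
        p=proj(f,P,R,o)[0];print(P,p.round(1)); cv2.circle(im,tuple(int(v) for v in np.clip(p,-999,1999)),2,(0,0,255),-1)
    cv2.imwrite(f"pics/{name}.png",im)
E
python3 -c "
from look import *
look('w2',[[470.7,-64.6,76],[449.7,85.6,100],[625,76.3,28],[618.5,-94,28]])"
```

```text
[470.7 -63.8 234.5] 85.36533361216065
[470.7, -64.6, 76] [313.7 175.3]
[449.7, 85.6, 100] [502.1 157.8]
[625, 76.3, 28] [437.5 294.6]
[618.5, -94, 28] [288.2 290.3]
```

View pics/w2.png

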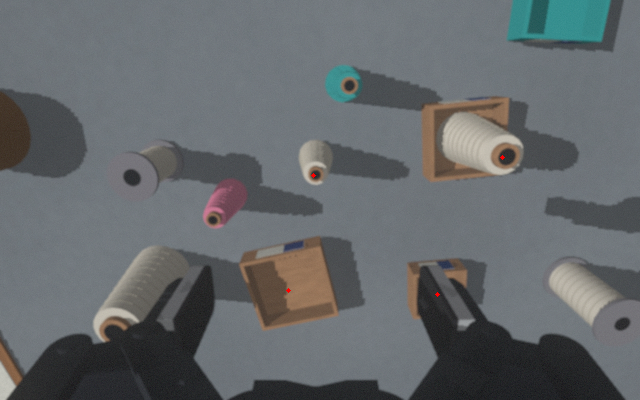

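The medium cone stands in its tray, with its core on the predicted marker at (502,158). The small cone's bore at (315,174) matches too. Now I'll grip the small cone.

Call:
step_arm([
  [[0,0,0],[0,0,30],1],
  [[0,0,0],[0,0,65],1],
  [[0,0,0],[0,0,100],1],
  [[0,0,0],[0,0,135],1],
  [[0,0,0],[0,0,165],1],
  [[0,0,0],[0,0,190],1],
  [[0,0,0],[0,0,202],1],
  [[0,0,0],[0,0,202],0.6],
  [[0,0,0],[0,0,202],0],
  [[0,0,0],[0,0,202],0],
  [[0,0,0],[0,0,202],0],
  [[0,0,0],[0,0,202],0],
], grip_force=30)

```text
t: 8.7
eef_pos: [471.6, -64.1, 33.5]
eef_rot: [[-1.0, 0.0, 0.002], [0.0, 1.0, 0.0], [-0.002, 0.0, -1.0]]
force: [0.2, 0.8, 5.3]
width: 26.8
grip_force: 29.2
```

Call:
step_arm([
  [[0,0,0],[0,0,0],0],
  [[0,0,0],[0,0,0],0],
  [[0,0,0],[0,0,0],0],
  [[0,0,0],[0,0,0],0],
])

```text
t: 9.1
eef_pos: [471.7, -64.2, 33.5]
eef_rot: [[-1.0, 0.0, 0.002], [0.0, 1.0, 0.0], [-0.002, 0.0, -1.0]]
force: [-0.9, 2.6, 5.8]
width: 26.5
grip_force: 29.3
```

Call:
step_arm([
  [[0,0,0],[0,0,-5],0],
  [[0,0,0],[0,0,-15],0],
  [[0,0,0],[0,0,-35],0],
  [[0,0,0],[0,0,-60],0],
  [[0,0,0],[0,0,-85],0],
  [[0,0,0],[-15,14,-100],0],
  [[0,0,0],[-40,37,-100],0],
  [[0,0,0],[-68,62,-100],0],
  [[0,0,0],[-96,88,-100],0],
  [[0,0,0],[-124,113,-100],0],
  [[0,0,0],[-145,133,-100],0],
  [[0,0,0],[-154,141,-100],0],
])

```text
t: 10.3
eef_pos: [626.6, 78.5, 132.8]
eef_rot: [[-1.0, -0.001, 0.001], [-0.001, 1.0, 0.0], [-0.001, 0.0, -1.0]]
force: [0.7, -0.2, -0.2]
width: 26.4
grip_force: 29.5
```

Call:
step_arm([
  [[0,0,0],[0,0,0],0],
  [[0,0,0],[0,0,0],0],
])

```text
t: 10.5
eef_pos: [624.1, 76.0, 132.4]
eef_rot: [[-1.0, 0.0, -0.001], [0.0, 1.0, -0.001], [0.001, -0.001, -1.0]]
force: [-0.6, 0.6, -0.9]
width: 26.1
grip_force: 29.5
```

```bash
python3 -c "
from look import *
look('w3',[[625,76.3,28],[618.5,-94,28]])"
```

```text
[624.1  76.  132.4] 26.14320722417645
[625, 76.3, 28] [315.  196.2]
[618.5, -94, 28] [ 83. 188.]
```

View pics/w3.png

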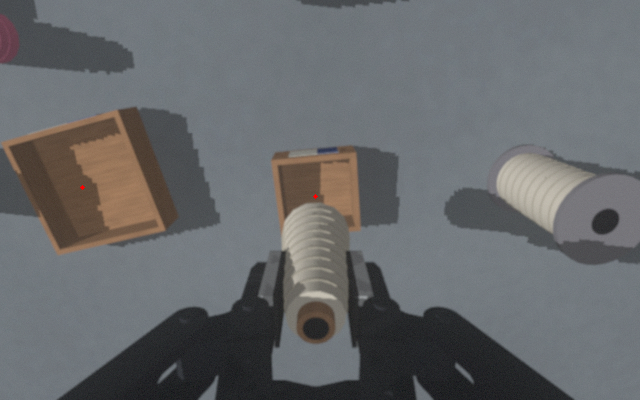

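The small cone is held upright over the small tray, whose rim centre is near (317,193) against a marker at (315,196). That is about 1–2 mm off, so I'll make a small correction and lower it.

Call:
step_arm([
  [[0,0,0],[1,1,15],0],
  [[0,0,0],[1,1,35],0],
  [[0,0,0],[1,1,55],0],
  [[0,0,0],[1,1,70],0],
  [[0,0,0],[1,1,80],0],
  [[0,0,0],[1,1,87],0],
  [[0,0,0],[1,1,91],0],
  [[0,0,0],[1,1,94],0],
  [[0,0,0],[1,1,95],0],
  [[0,0,0],[1,1,95.5],0],
  [[0,0,0],[1,1,96],0],
])

```text
t: 11.65
eef_pos: [624.2, 77.6, 37.5]
eef_rot: [[-1.0, 0.0, 0.001], [0.0, 1.0, -0.0], [-0.001, -0.0, -1.0]]
force: [-5.3, -1.3, 11.8]
width: 26.0
grip_force: 31.1
```

Call:
step_arm([
  [[0,0,0],[0,0,0.5],0],
])

```text
t: 11.75
eef_pos: [624.3, 77.6, 37.5]
eef_rot: [[-1.0, 0.0, 0.001], [0.0, 1.0, -0.0], [-0.001, -0.0, -1.0]]
force: [-5.6, -1.4, 15.2]
width: 26.7
grip_force: 31.6
```

Call:
step_arm([
  [[0,0,0],[0,0,-0.5],0],
  [[0,0,0],[0,0,-1],0.5],
  [[0,0,0],[0,0,-1],1],
  [[0,0,0],[0,0,-1],1],
  [[0,0,0],[0,0,-1],1],
  [[0,0,0],[0,0,-10],1],
  [[0,0,0],[0,0,-30],1],
  [[0,0,0],[0,0,-60],1],
  [[0,0,0],[0,0,-100],1],
  [[0,0,0],[0,0,-140],1],
  [[0,0,0],[0,0,-180],1],
  [[0,0,0],[0,0,-210],1],
])

```text
t: 12.95
eef_pos: [624.2, 77.7, 249.4]
eef_rot: [[-1.0, 0.0, 0.003], [0.0, 1.0, 0.0], [-0.003, 0.0, -1.0]]
force: [1.1, 0.3, -1.3]
width: 85.7
grip_force: 0.0
```

Call:
step_arm([
  [[0,0,0],[1,-30,0],1],
  [[0,0,0],[3,-70,0],1],
  [[0,0,0],[5,-115,0],1],
  [[0,0,0],[7,-160,0],1],
  [[0,0,0],[9,-205,0],1],
  [[0,0,0],[11,-250,0],1],
  [[0,0,0],[13,-290,0],1],
  [[0,0,0],[14,-315,0],1],
  [[0,0,0],[14,-325,0],1],
  [[0,0,0],[14,-325,0],1],
  [[0,0,0],[14,-325,0],1],
])

```text
t: 14.05
eef_pos: [610.0, -246.5, 246.1]
eef_rot: [[-1.0, -0.0, 0.0], [-0.0, 1.0, 0.0], [-0.0, 0.0, -1.0]]
force: [0.7, 0.8, 0.1]
width: 85.2
grip_force: 0.0
```

```bash
python3 -c "
from look import *
look('w4',[[610.2,-249.1,111],[625,76.3,80],[618.5,-94,28]])"
```

```text
[ 610.  -246.5  246.1] 85.17269855576562
[610.2, -249.1, 111] [311.3 183.2]
[625, 76.3, 80] [658.9 189.2]
[618.5, -94, 28] [461. 168.]
```

View pics/w4.png

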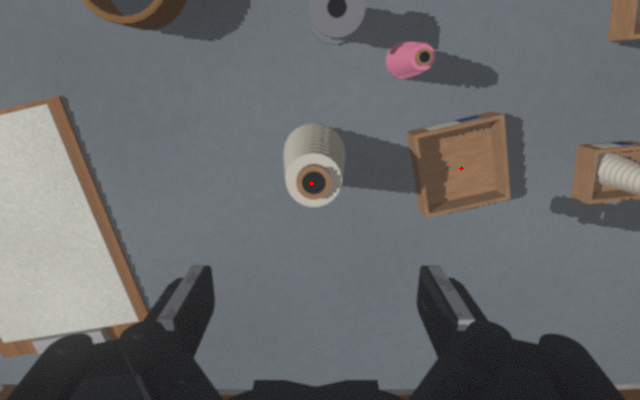

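The large cone's bore is at (314,182), about 1 mm from the prediction. The large tray centre is at (461,166), on its marker, and the small cone is standing in its tray. Now I'll grip the large cone.

Call:
step_arm([
  [[0,0,0],[0,-1,30],1],
  [[0,0,0],[0,-1,60],1],
  [[0,0,0],[0,-1,90],1],
  [[0,0,0],[0,-1,120],1],
  [[0,0,0],[0,-1,150],1],
  [[0,0,0],[0,-1,175],1],
  [[0,0,0],[0,-1,189],1],
  [[0,0,0],[0,-1,189],0.8],
  [[0,0,0],[0,-1,189],0],
  [[0,0,0],[0,-1,189],0],
  [[0,0,0],[0,-1,189],0],
  [[0,0,0],[0,-1,189],0],
], grip_force=50)

```text
t: 15.3
eef_pos: [610.8, -248.1, 58.6]
eef_rot: [[-1.0, -0.0, 0.003], [-0.0, 1.0, -0.0], [-0.003, -0.0, -1.0]]
force: [-0.3, 2.1, 5.9]
width: 52.0
grip_force: 53.4
```

Call:
step_arm([
  [[0,0,0],[0,0,0],0],
  [[0,0,0],[0,0,0],0],
  [[0,0,0],[0,0,0],0],
  [[0,0,0],[0,0,0],0],
])

```text
t: 15.7
eef_pos: [610.8, -248.2, 58.6]
eef_rot: [[-1.0, -0.0, 0.003], [-0.0, 1.0, -0.0], [-0.003, -0.0, -1.0]]
force: [-1.4, 3.2, 6.7]
width: 52.1
grip_force: 53.4
```

Call:
step_arm([
  [[0,0,0],[0,0,-5],0],
  [[0,0,0],[0,0,-15],0],
  [[0,0,0],[0,0,-30],0],
  [[0,0,0],[0,0,-50],0],
  [[0,0,0],[0,0,-70],0],
  [[0,0,0],[-2,15,-80],0],
  [[0,0,0],[-4,45,-80],0],
  [[0,0,0],[-6,75,-80],0],
  [[0,0,0],[-8,105,-80],0],
  [[0,0,0],[-8,130,-80],0],
  [[0,0,0],[-8,148,-80],0],
  [[0,0,0],[-8,154,-80],0],
])

```text
t: 16.9
eef_pos: [617.8, -92.2, 137.0]
eef_rot: [[-1.0, -0.002, -0.0], [-0.002, 1.0, 0.0], [0.0, 0.0, -1.0]]
force: [0.1, -0.5, -2.4]
width: 52.0
grip_force: 52.5
```

Call:
step_arm([
  [[0,0,0],[0,0,0],0],
  [[0,0,0],[0,0,0],0],
])

```text
t: 17.1
eef_pos: [618.0, -95.0, 136.9]
eef_rot: [[-1.0, 0.001, 0.0], [0.001, 1.0, -0.0], [-0.0, -0.0, -1.0]]
force: [-1.2, -0.5, -3.0]
width: 51.9
grip_force: 52.5
```

```bash
python3 -c "
from look import *
look('w5',[[618.5,-94,28]])"
```

```text
[618.  -95.  136.9] 51.85874785914263
[618.5, -94, 28] [315.9 193.7]
```

View pics/w5.png

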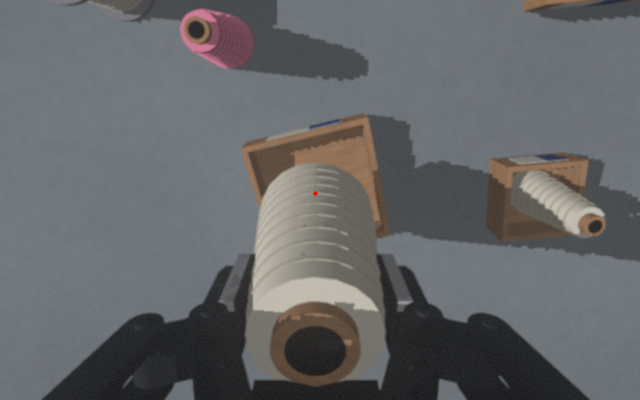

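The large cone is held upright over its tray. The rim corners are at (246,150), (368,120) and (388,233), which puts the tray centre near (317,192). I'll shift 1 mm in y and lower it.

Call:
step_arm([
  [[0,0,0],[0,1,12],0],
  [[0,0,0],[0,1,28],0],
  [[0,0,0],[0,1,44],0],
  [[0,0,0],[0,1,56],0],
  [[0,0,0],[0,1,64],0],
  [[0,0,0],[0,1,70],0],
  [[0,0,0],[0,1,73],0],
  [[0,0,0],[0,1,74.5],0],
  [[0,0,0],[0,1,75.5],0],
  [[0,0,0],[0,1,76],0],
])

```text
t: 18.15
eef_pos: [618.0, -93.4, 62.7]
eef_rot: [[-1.0, 0.0, 0.001], [0.0, 1.0, -0.0], [-0.001, -0.0, -1.0]]
force: [-6.8, 1.1, 13.8]
width: 51.9
grip_force: 54.7
```

Call:
step_arm([
  [[0,0,0],[0,0,0.5],0],
])

```text
t: 18.25
eef_pos: [618.0, -93.4, 62.6]
eef_rot: [[-1.0, 0.0, 0.002], [0.0, 1.0, -0.001], [-0.002, -0.001, -1.0]]
force: [-7.9, 1.5, 16.7]
width: 52.1
grip_force: 55.3
```

Call:
step_arm([
  [[0,0,0],[0,0,-0.5],0],
  [[0,0,0],[0,0,-1],0.7],
  [[0,0,0],[0,0,-1],1],
  [[0,0,0],[0,0,-1],1],
  [[0,0,0],[0,0,-1],1],
  [[0,0,0],[0,0,-10],1],
  [[0,0,0],[0,0,-30],1],
  [[0,0,0],[0,0,-60],1],
  [[0,0,0],[0,0,-100],1],
  [[0,0,0],[0,0,-140],1],
  [[0,0,0],[0,0,-180],1],
  [[0,0,0],[0,0,-200],1],
])

```text
t: 19.45
eef_pos: [618.7, -93.5, 264.9]
eef_rot: [[-1.0, 0.0, 0.005], [0.0, 1.0, -0.001], [-0.005, -0.001, -1.0]]
force: [-0.2, -0.2, -0.1]
width: 85.1
grip_force: 0.0
```

Call:
step_arm([
  [[0,0,0],[30,0,0],1],
  [[0,0,0],[70,0,0],1],
  [[0,0,0],[110,0,0],1],
  [[0,0,0],[150,0,0],1],
  [[0,0,0],[190,0,0],1],
  [[0,0,0],[220,0,0],1],
  [[0,0,0],[230,0,0],1],
  [[0,0,0],[230,0,0],1],
  [[0,0,0],[230,0,0],1],
])

```text
t: 20.35
eef_pos: [389.1, -93.5, 260.8]
eef_rot: [[-1.0, 0.0, 0.002], [0.0, 1.0, -0.0], [-0.002, -0.0, -1.0]]
force: [0.7, -0.2, -0.2]
width: 85.0
grip_force: 0.0
```

Run:
```python
from workcell import optics
from h import *
a=optics.grab_frame("scene")["pixels"]; f=optics.grab_frame("top"); b=f["pixels"].copy()
for P in ([618.5,-93.8,115],[449.7,85.6,100],[624.5,76.3,80]):
    print(proj(f,P).round(1))
A=cv2.resize(a[120:320,220:460],(400,333)); B=cv2.resize(b[90:223,185:345],(400,333),interpolation=cv2.INTER_CUBIC)
cv2.imwrite("pics/end.png",cv2.hconcat([A,B])[:,:,::-1])
```

```text
[[352.3 119.4]]
[[269.4 196.6]]
[[275.5 119.8]]
```

View pics/end.png

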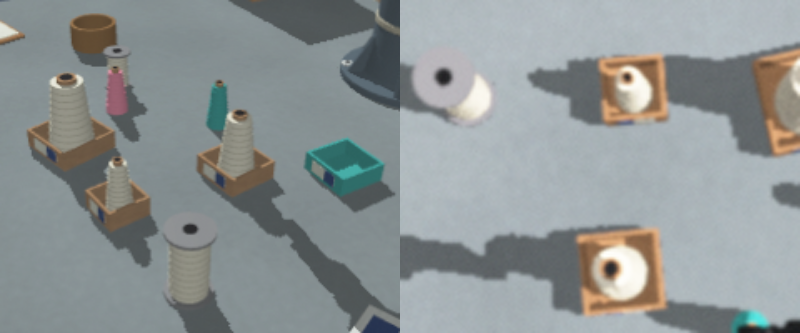

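All three cones stand upright and centred in their own trays. The small and medium bores are within about 1 px of prediction, and the spools have not moved.

```bash
python3 -c "
from workcell import order
print(order.sign_off())"
```

```text
the job is handed in; nothing more can be done
None
```

The large, medium and small cones each stand upright in the tray of their own size, checked in the final camera views; I handed the job in at about 20 s of the 96 s limit, and no verdict came back.

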